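Hold open the guard gate of a jar inspection station

ROBOT

A 6-joint arm with a two-finger parallel gripper is mounted at the origin on the work surface. World frame = base frame: x ahead of the robot, y to its left, z up, the work surface at z = 0. Lengths are in m, angles in rad, forces in N, time in s.
With the tool pointing down it reaches from about 0.275 to 1 m from the base axis. Payload 8.4 kg.
Tool frame: the origin (TCP) lies on the centre line of the jaws, within the pads' length; the fingertips stand 17 mm ahead of it and the grasp point (between the pads) lies 2 mm behind it (bot.tcp_to_tips is the z of the fingertips in the tool frame, in m); z points along the fingers, y is the line along which they close (so a half turn about z gives the same grasp; the last joint's range is limited). The gripper opens to 85 mm and grips with 20 to 120 N. Pads are 22 mm wide; open, the fingers measure 114 mm over their backs; the gripper's body (76 mm by 85 mm) begins 54 mm behind the grasp point. The pads swing forward as they close: fully open they stand 13 mm farther back than shut.
Start: joints at [-1.186, 0.353, 1.633, -0, 1.155, -0.002], TCP at [0.236, -0.579, 0.248] pointing down, gripper open.
Joint ranges: [-2.63, 2.63], [-0.92, 2.1], [0.06, 2.66], [-1.3, 4.44], [0, 2.69], [-3.02, 3.02]. Speed limits (rad/s): [2.22, 2.22, 2.79, 3.14, 3.14, 3.14].

INTERFACE

Orientations are given as a unit quaternion [x, y, z, w].
In Python, from workcell import bot, hand, kinematics, get_obs, vision, hand_in gives the robot as it stands. The module is installed in compiled form; this text tells all that it offers. Calls block until the motion is done:
- bot.reach(position, orientation): joint-space move of the TCP to a pose.
- bot.servo_line(position, ori=None, velocity=0.15): straight line of the TCP; ori=None keeps the orientation; velocity is the mean speed in m/s.
- bot.goto_joints(angles): joint-space move.
- hand.move_gripper(opening, strength=None): finger opening in m; strength is the grip in N (None keeps the last); returns when the fingers have stopped.
- bot.dwell(seconds).
- kinematics.solve_ik(position, orientation): joint angles nearest the present ones, or None.
- get_obs(): the state.
- vision.read_camera(name): name is "scene" or "top"; returns a dict with "frame" (400x640x3 uint8, red, green, blue), "intrinsics" (3x3 intrinsics, pixels), "view" (4x4, takes a point from world to camera coordinates). Camera axes: x right, y down, z forward; pixel columns grow to the right and rows downward; lengths in m; the calibration is good to about 2 mm. A picture is of the moment at which its call begins. There is no depth.
A pose or a line that the arm cannot do raises bot.IKError and nothing moves.
- hand_in(): hands the job in; it is judged then, once.
The state is a dict: "time_s": time; "joint_pos": joint angles; "joint_vel": joint speeds; "joint_efforts": joint torques, N m; "position": TCP position; "orientation": TCP orientation; "wrist_force": force on the tool from outside, world axes, zero at the start; "ft_torque": the same for the moment, N m; "gripper_width": finger opening in m; "grip_force": force on a finger pad.
Only numpy, scipy, OpenCV 4.12 (cv2) and the standard library are available. Lean on these libraries where they do the work, as an engineer would, in place of code of your own. Each camera call takes 0.05 s, during which the arm holds its last target. There are 200 camera calls.

TASK

A colleague needs to reach the jar inside the guarded camera station. Squeeze the red main catch and let it go, so that the gate springs ajar onto its safety catch; then squeeze the yellow safety grip on the gate and, keeping it squeezed, swing the gate outwards past its half-open notch until it is wide open, at least 70 degrees. The gate closes by itself, so the program finishes while still squeezing the yellow grip and holding the gate wide and still; leave the jars and the loose camera where they are.

Things in the scene. Friction and masses are not known exactly. Their poses are not given: they have to be found in the camera images.
- station: Open-topped guard of aluminium profile and clear panels, 310 deep x 365 wide x 200 mm high, fixed, placed and yawed anew each time. Origin: table level, in the middle plane of the shut gate; +x into the guard, -x out to the robot, +y to the hinge, z up. Latch jamb: y -120 to -200 mm. Inside, all under 170 mm high: a pedestal (top at 100 mm) with a jar, a camera, a backlight
- gate_angle (a joint): gate angle, rad: 0 shut, growing as its free end swings outwards (to station -x, clockwise from above), stop 1.5. Under 0.01 latched; main catch squeezed, a spring buffer pushes it to about 0.07, where the safety bolt stops it. Notch: a sprung plunger parks it at 0.65 to 0.75 and resists up to 0.93; 12 to 16 N at the yellow grip takes it past. Let go when wide, it falls back to about 0.88
- gate_hinge (a point): point on the gate's vertical hinge axis, 200 mm above the table, at station x 0, y 130 mm; turns with the gate (-y along the gate to its free end, +x its inner side). Gate 240 mm long, 20 mm thick, from 20 to 200 mm above the table, 0.5 to 1 kg; a damped spring hinge always pulls it shut (0.25 N m shut, 0.4 N m wide)
- main_squeeze (a joint): how far the red moving tab is squeezed, m: 0 released (sprung), 0.016 stop. Its bolt frees the gate from about 0.009 on. It needs 5 N at the start and 11 N at the stop, and a few N of bolt friction
- main_fixed_tab (a point): centre of the working height of the red fixed tab on the latch jamb, 240 mm above the table. Tab 8 mm thick along the station's y, 24 mm wide along x, rising from 200 to 260 mm above the table; this point is at station x -8.5, y -188 mm
- main_moving_tab (a point): the same point of the red moving tab (same size), which carries the main bolt; 38 mm from the fixed tab towards the hinge side when released. Squeezing pushes it 16 mm towards the fixed tab: 46 mm over both tabs released, 30 mm squeezed. The fixed tab does not give: grip 11 mm from its centre line towards the moving tab, fingers closing along the station's y
- safety_squeeze (a joint): how far the yellow moving tab is squeezed, m: 0 released (sprung), 0.016 stop. Its bolt clears the keeper from about 0.010 on. Same spring as the main catch
- gate: the gate: aluminium frame with a clear panel and, on its top rail, the yellow safety grip; origin on the hinge axis at table level, axes as the station's when shut, -y along the gate to its free end
- safety_catch: the yellow moving tab with its bolt, part of the gate; origin under the tab, on the gate's top rail, 160 mm from the hinge axis when released
- safety_fixed_tab (a point): centre of the working height of the yellow fixed tab that stands on the gate's top rail, 122 mm from the hinge axis; 240 mm above the table. Tab 8 mm thick along the gate, 24 mm across, rising from 200 to 260 mm above the table; it swings with the gate
- safety_moving_tab (a point): the same point of the yellow moving tab (same size), which carries the safety bolt; released, 160 mm from the hinge axis, 38 mm from the fixed tab towards the free end. Squeezing pushes it 16 mm towards the fixed tab: 46 mm over both released, 30 mm squeezed. Grip 11 mm from the fixed tab's centre line towards it, fingers closing along the gate; turn with the gate
- jar_inside: frosted glass jar, 66 mm in diameter, 45 mm high, on the pedestal inside the guard (origin at its underside, 100 mm above the table)
- jar_left: the same kind of jar, standing on the table in front of the hinge side; origin at its underside
- jar_right: the same kind of jar, standing on the table beside the latch jamb; origin at its underside
- spare_camera: black camera with its lens lying on the table in front of the latch jamb, outside the gate's sweep; 117 mm long, 62 mm high, 0.75 kg; origin at its underside

How it is judged:
On the way, in this order (a step that is already met when the one before it is completed fails the run):
1. the red main catch is squeezed home while the safety catch is left alone (value of joint main_squeeze above 0.007 m and value of joint safety_squeeze below 0.004 m), for 0.1 s.
2. the main catch is let go and the gate stands ajar on its safety catch (value of joint each of main_squeeze, safety_squeeze below 0.004 m and value of joint gate_angle between 0.04 and 0.12 rad), for 0.2 s.
3. the yellow safety grip is squeezed while the gate is still ajar (value of joint safety_squeeze above 0.007 m and value of joint gate_angle below 0.2 rad), for 0.1 s.
4. the gate has passed its notch with the yellow grip still squeezed (value of joint gate_angle above 0.95 rad and value of joint safety_squeeze above 0.007 m), for 0.1 s.
At the end, for the whole second after the job is handed in: Gate held at 1.2 rad or more (70 degrees), under 0.1 rad/s, by fingers still squeezing the yellow grip (tab in 7 mm or more, over 2 N on it); main catch released; nothing else touches the gate; jars and camera within 20 mm of their start (value of joint gate_angle above 1.2 rad and velocity of joint gate_angle between -0.1 and 0.1 rad/s and value of joint safety_squeeze above 0.007 m and contact force between the fingers and safety_catch above 2 N and value of joint main_squeeze below 0.004 m and contact force between gate and jar_left below 0.3 N and contact force between gate and jar_right below 0.3 N and contact force between gate and spare_camera below 0.3 N and distance of each of jar_inside, jar_left, jar_right, spare_camera from where it was at the start of the episode below 0.02 m); the arm keeps its last pose, push and grip.
It fails at once if a jar or the loose camera is pushed away (distance of any of jar_inside, jar_left, jar_right, spare_camera from where it was at the start of the episode above 0.03 m).
It fails at once if a jar is tipped (angle between any of jar_inside, jar_left, jar_right's own z axis and vertical above 0.4 rad).
It also fails if it takes over 48 s, if anything falls off the work surface, if the arm or the gripper's body presses on something with over 40 N, if the wrist force passes 120 N, or if a joint passes its speed limit or range.

## Working session

There is one attempt and no reset: what is moved stays moved. The work goes in short steps, each a Python script; the robot and the scene stay as the last script left them, time stands still between calls to the robot, and variables do not carry over. Pictures are saved under pics/ and viewed, at most 10 in all, crops included, and the job is handed in when it is done.

```bash
mkdir -p pics
python3 - <<'E'
from workcell import vision,get_obs
import cv2,numpy as np
for n in("scene","top"):
    c=vision.read_camera(n);cv2.imwrite(f"pics/{n}0.png",c["frame"][:,:,::-1])
    np.savez(f"{n}.npz",K=c["intrinsics"],T=c["view"]);print(n,c["intrinsics"],np.linalg.inv(c["view"]).round(3))
o=get_obs();print(o)
E
```

```text
scene [[459.55931777   0.         320.89335288]
 [  0.         459.55931777 202.87965203]
 [  0.           0.           1.        ]] [[-0.781  0.51  -0.362  0.962]
 [ 0.625  0.627 -0.465  0.565]
 [-0.01  -0.589 -0.808  1.016]
 [ 0.     0.     0.     1.   ]]
top [[369.98035899   0.         314.15789596]
 [  0.         369.98035899 199.7208218 ]
 [  0.           0.           1.        ]] [[ 0.021 -0.985  0.168  0.434]
 [-1.    -0.021 -0.001  0.071]
 [ 0.004 -0.168 -0.986  0.987]
 [ 0.     0.     0.     1.   ]]
{'time_s': 0.1, 'joint_pos': array([-1.18640521e+00,  3.53572357e-01,  1.63400881e+00,  1.73245790e-05,
        1.15519573e+00, -2.41967898e-03]), 'joint_vel': array([ 0.00039854, -0.00083194, -0.00190151, -0.00043577, -0.00118542,
        0.00053019]), 'joint_efforts': array([-4.50663692e-04, -6.06357408e+01, -3.42820430e+01,  3.09365180e-05,
        4.07891785e-03,  1.79150749e-05]), 'position': array([ 0.23562573, -0.57847805,  0.24766262]), 'orientation': array([ 9.81355903e-01,  1.92198440e-01, -1.04621936e-04, -5.82860257e-04]), 'wrist_force': array([ 0.41009212,  0.29144933, -0.424952  ]), 'ft_torque': array([-0.01701577,  0.00890295, -0.006514  ]), 'grip_force': 0.0, 'gripper_width': 0.08541264376390544}
```

View pics/scene0.png

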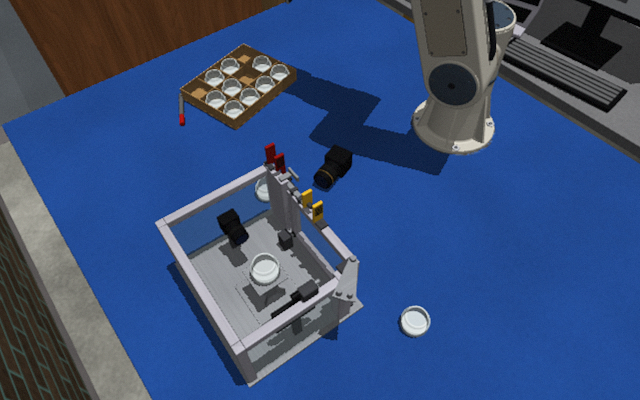

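View pics/top0.png

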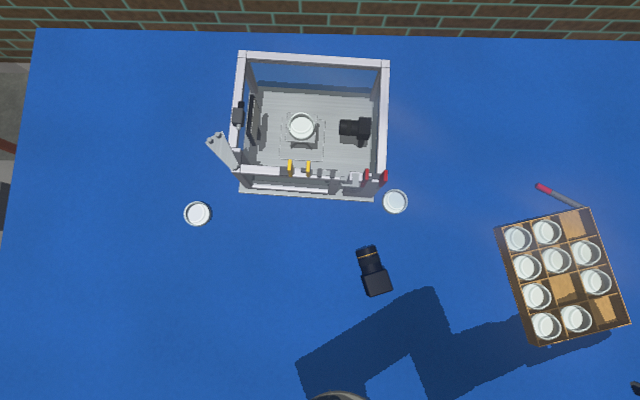

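The scene view shows the guard with the red tabs near (270,152)/(279,160) and the yellow tabs near (306,199)/(317,210). In the top view the yellow tabs are near (290,167)/(308,168), the red ones near (367,174)/(384,176), and the hinge bracket is at lower left. I'll enlarge both tab areas.

Run:
```python
import cv2,numpy as np
a=cv2.imread("pics/top0.png")[150:195,270:400];b=cv2.imread("pics/scene0.png")[138:228,255:335]
cv2.imwrite("pics/c1.png",cv2.resize(a,None,fx=6,fy=6,interpolation=cv2.INTER_CUBIC))
cv2.imwrite("pics/c2.png",cv2.resize(b,None,fx=6,fy=6,interpolation=cv2.INTER_CUBIC))
```

```text
(no output)
```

View pics/c1.png

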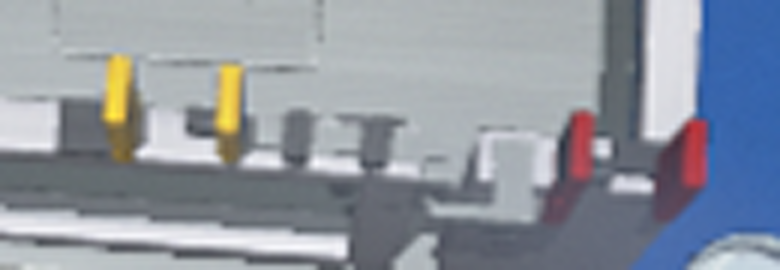

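View pics/c2.png

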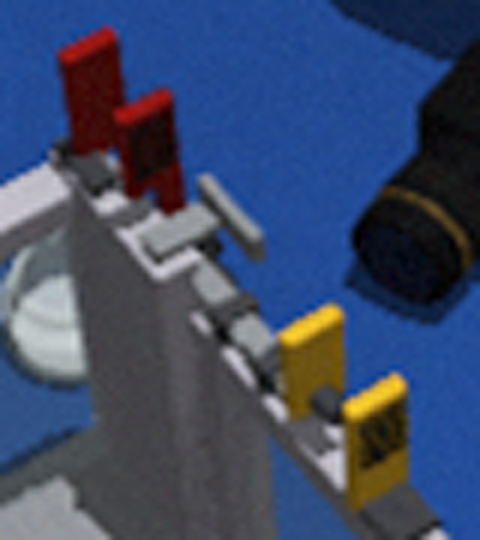

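Top crop: tab top faces are centred at yellow fixed (118,90), yellow moving (231,98), red moving (581,146) and red fixed (696,153). Scene crop: red fixed (90,43), red moving (145,104), yellow moving (312,325), yellow fixed (375,395). I'll fit the station pose to these.

```bash
cat > h.py <<'E'
import numpy as np
from scipy.optimize import least_squares
cams={n:np.load(f"{n}.npz") for n in("top","scene")}
def proj(n,P):
    c=cams[n];q=np.c_[P,np.ones(len(P))]@c["T"].T;q=q[:,:3]@c["K"].T;return q[:,:2]/q[:,2:]
def R(a):return np.array([[np.cos(a),-np.sin(a)],[np.sin(a),np.cos(a)]])
E
python3 - <<'E'
from h import *
cr=lambda p,o:(np.array(p)+.5)/6-.5+o
t=cr([(118,90),(231,98),(581,146),(696,153)],(270,150)); s=cr([(375,395),(312,325),(145,104),(90,43)],(255,138))
def pts(p,ox): 
    L=np.array([[ox,.008],[ox,-.030],[-.0085,-.150],[-.0085,-.188]])
    return np.c_[L@R(p[2]).T+p[:2],np.full(4,.26)]
def f(p,ox=0.,u=("top","scene")):
    return np.concatenate([(proj(n,pts(p,ox))-d).ravel() for n,d in(("top",t),("scene",s)) if n in u])
for yaw0 in(0.,):
  for u in(("top","scene"),("top",),("scene",)):
    r=least_squares(f,[.6,.1,yaw0],kwargs=dict(u=u));print(u,r.x.round(4),r.fun.round(2))
r=least_squares(lambda q:f(q[:3],q[3]),[.6,.1,0,0]);print(r.x,r.cost)
p=least_squares(f,[.6,.1,0]).x;np.save("p.npy",p)
# objects on table: jars (rim z .045) top px, camera z~.05
def ray(n,uv,z):
    c=cams[n];T=np.linalg.inv(c["T"]);d=T[:3,:3]@np.linalg.inv(c["K"])@[*uv,1];o=T[:3,3];return o+d*(z-o[2])/d[2]
for n,uv,z in(("jarL",(197,213),.045),("jarR",(396,201),.045),("camlens",(367,249),.05),("cambody",(377,284),.06)):
    w=ray("top",uv,z);print(n,w.round(3),"station",(R(p[2]).T@(w[:2]-p[:2])).round(3))
E
```

```text
('top', 'scene') [ 0.6291  0.1163 -0.0492] [-0.75 -0.22 -0.88 -0.26 -0.26 -0.08 -0.63  0.06 -0.23 -0.76 -0.37 -1.01
 -0.37 -0.69 -0.35 -0.67]
('top',) [ 0.6286  0.115  -0.0467] [-0.13  0.02 -0.26 -0.07  0.38 -0.03  0.01  0.06]
('scene',) [ 0.63    0.1184 -0.0513] [ 0.07  0.14 -0.06 -0.16 -0.02  0.02  0.01 -0.01]
[ 6.29016084e-01  1.16284379e-01 -4.89837650e-02  3.36387043e-05] 2.454303958866566
jarL [0.554 0.37  0.045] station [-0.088  0.25 ]
jarR [ 0.596 -0.141  0.045] station [-0.021 -0.259]
camlens [ 0.471 -0.065  0.05 ] station [-0.149 -0.189]
cambody [ 0.386 -0.088  0.06 ] station [-0.233 -0.216]
```

Residuals are below 1 px, and the two cameras agree to about 3 mm, within calibration error. Next I'll plan the waypoints and check IK for both half turns.

```bash
cat >> h.py <<'E'
from scipy.spatial.transform import Rotation as Ro
from workcell import bot,hand,kinematics,get_obs,vision,hand_in
p=np.load("p.npy")
def ori(a,flip=0):   # tool z down, tool y along gate direction for gate angle a
    return (Ro.from_euler("z",p[2]-a+np.pi*flip)*Ro.from_euler("x",np.pi)).as_quat()
def pos(xy,z): return np.r_[p[:2]+R(p[2])@np.array(xy),z]
def red(z): return pos((-.0085,-.177),z)
def yel(a,z=.238,r=.133): return pos((-r*np.sin(a),.13-r*np.cos(a)),z)
def st():
    o=get_obs();f=R(p[2]).T@o["wrist_force"][:2]
    print("t %.2f pos"%o["time_s"],o["position"].round(4),"F_station",f.round(1),o["wrist_force"][2].round(1),"w %.4f g %.1f"%(o["gripper_width"],o["grip_force"]))
    return o
E
python3 - <<'E'
from h import *
for fl in(0,1):
  print(fl,ori(0,fl).round(3))
  for P,a in [(red(.34),0),(red(.238),0)]+[(yel(a),a) for a in(.07,.4,.8,1.1,1.35,1.45)]+[(yel(.07,.34),.07)]:
    q=kinematics.solve_ik(P,ori(a,fl));print(P.round(3),a,None if q is None else np.round(q,2))
E
```

```text
0 [ 1.    -0.025 -0.     0.   ]
[ 0.612 -0.06   0.34 ] 0 [-0.1   0.27  1.55 -0.    1.33  1.52]
[ 0.612 -0.06   0.238] 0 [-0.1   0.35  1.67 -0.    1.13  1.52]
[0.62  0.114 0.238] 0.07 [ 0.18  0.37  1.63 -0.    1.14  1.87]
[0.578 0.126 0.238] 0.4 [ 0.21  0.31  1.72 -0.    1.11  2.23]
[0.536 0.158 0.238] 0.8 [ 0.28  0.26  1.79 -0.    1.09  2.7 ]
[0.514 0.192 0.238] 1.1 None
[0.504 0.223 0.238] 1.35 [ 0.41  0.25  1.8   0.    1.09 -2.9 ]
[0.503 0.237 0.238] 1.45 [ 0.44  0.26  1.79  0.    1.09 -2.78]
[0.62  0.114 0.34 ] 0.07 [ 0.18  0.29  1.52 -0.    1.33  1.87]
1 [0.025 1.    0.    0.   ]
[ 0.612 -0.06   0.34 ] 0 [-0.1   0.27  1.55  0.    1.33 -1.62]
[ 0.612 -0.06   0.238] 0 [-0.1   0.35  1.67  0.    1.13 -1.62]
[0.62  0.114 0.238] 0.07 [ 0.18  0.37  1.63  0.    1.14 -1.27]
[0.578 0.126 0.238] 0.4 [ 0.21  0.31  1.72  0.    1.11 -0.91]
[0.536 0.158 0.238] 0.8 [ 0.28  0.26  1.79  0.    1.09 -0.44]
[0.514 0.192 0.238] 1.1 [ 0.35  0.25  1.81 -0.    1.09 -0.07]
[0.504 0.223 0.238] 1.35 [ 0.41  0.25  1.8  -0.    1.09  0.24]
[0.503 0.237 0.238] 1.45 [ 0.44  0.26  1.79 -0.    1.09  0.37]
[0.62  0.114 0.34 ] 0.07 [ 0.18  0.29  1.52  0.    1.33 -1.27]
```

Half turn 1 works for the whole swing, so I'll do the red catch now.

Run:
```python
from h import *
o=get_obs()["position"]
bot.servo_line([o[0],o[1],.35],velocity=.2)
bot.reach(red(.35),ori(0,1))
hand.move_gripper(.078,30);bot.servo_line(red(.238),velocity=.1);st()
for w in(.06,.045,.034): hand.move_gripper(w,30);bot.dwell(.15);st()
import cv2
c=vision.read_camera("scene")["frame"][110:240,215:365,::-1];cv2.imwrite("pics/sq.png",cv2.resize(c,None,fx=4,fy=4,interpolation=cv2.INTER_CUBIC))
```

```text
t 4.56 pos [ 0.6123 -0.0601  0.2387] F_station [-0.3  0.1] -0.7 w 0.0778 g 0.0
t 5.03 pos [ 0.6123 -0.0595  0.2385] F_station [-0.2  5.3] 3.6 w 0.0602 g 2.7
t 5.48 pos [ 0.6126 -0.0585  0.239 ] F_station [-0.6 10.1] 8.6 w 0.0449 g 5.2
t 5.90 pos [ 0.6127 -0.0588  0.239 ] F_station [ 0.2 10.2] 7.7 w 0.0344 g 4.6
```

View pics/sq.png

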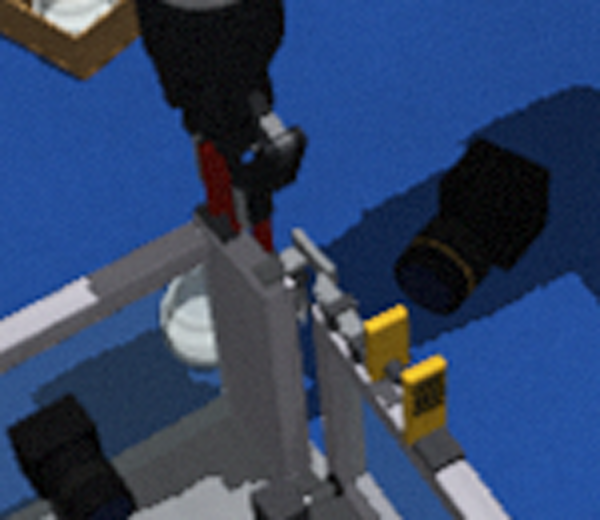

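The picture shows the red tabs squeezed together, with the gate edge now standing clear of the jamb at about (305,310). I'll release and measure the yellow tabs.

Run:
```python
from h import *
hand.move_gripper(.078,30);bot.dwell(.4);st()
bot.servo_line(red(.35),velocity=.2)
import cv2
A=cv2.resize(vision.read_camera("scene")["frame"][180:225,290:340,::-1],None,fx=8,fy=8,interpolation=cv2.INTER_CUBIC)
B=cv2.resize(vision.read_camera("top")["frame"][150:195,270:320,::-1],None,fx=8,fy=8,interpolation=cv2.INTER_CUBIC)
cv2.imwrite("pics/aj.png",np.hstack([A,B]))
for a in(0,.04,.07,.1,.12):
    P=np.array([yel(a,.26,.122),yel(a,.26,.16)])
    print(a,((proj("scene",P)-[290,180]+.5)*8-.5).round(0).tolist(),((proj("top",P)-[270,150]+.5)*8-.5+[400,0]).round(0).tolist())
```

```text
t 6.85 pos [ 0.6118 -0.0601  0.238 ] F_station [0.7 0.5] 0.0 w 0.0782 g 0.0
0 [[218.0, 185.0], [133.0, 89.0]] [[552.0, 118.0], [701.0, 129.0]]
0.04 [[234.0, 176.0], [154.0, 78.0]] [[550.0, 137.0], [699.0, 153.0]]
0.07 [[246.0, 170.0], [169.0, 70.0]] [[548.0, 151.0], [696.0, 172.0]]
0.1 [[258.0, 164.0], [185.0, 63.0]] [[545.0, 165.0], [693.0, 190.0]]
0.12 [[267.0, 160.0], [196.0, 58.0]] [[543.0, 174.0], [691.0, 202.0]]
```

View pics/aj.png

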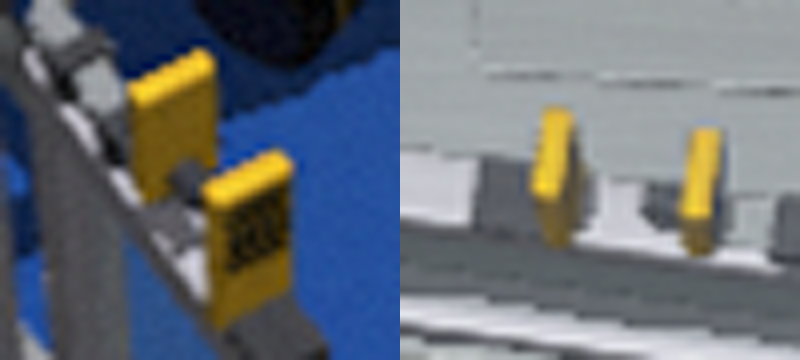

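The ajar yellow tabs sit at (248,174)/(172,77) in the scene view and (553,152)/(703,172) in the top view, which matches gate angle 0.07. Now I'll squeeze the yellow grip.

Run:
```python
from h import *
bot.reach(yel(.07,.35),ori(.07,1));bot.servo_line(yel(.07),velocity=.1);st()
for w,s in((.06,30),(.045,30),(.034,30),(.02,40),(.02,60)): hand.move_gripper(w,s);bot.dwell(.2);o=st()
print((R(p[2]-.07).T@o["wrist_force"][:2]).round(1))
```

```text
t 9.66 pos [0.6201 0.1141 0.2388] F_station [-0.8 -0.1] 0.7 w 0.0780 g 0.0
t 10.18 pos [0.6198 0.1136 0.2383] F_station [-0.6 -4.9] 4.6 w 0.0600 g 2.7
t 10.68 pos [0.6196 0.1131 0.2384] F_station [-1.2 -7.7] 5.7 w 0.0454 g 4.1
t 11.15 pos [0.6188 0.1129 0.2381] F_station [-3.  -8.3] 6.1 w 0.0339 g 4.7
t 11.57 pos [0.6196 0.1144 0.2385] F_station [-1.  -1.5] 6.7 w 0.0286 g 42.3
t 11.98 pos [0.6197 0.1145 0.2386] F_station [-2.3  0.4] 6.7 w 0.0281 g 59.1
[-2.3  0.2]
```

It's centred, with almost no side force. Now I'll swing the gate with force checks.

Run:
```python
from h import *
hand.move_gripper(.02,95)
for a in list(np.arange(.12,1.36,.08))+[1.38]:
    bot.servo_line(yel(a),ori(a,1),velocity=.07)
    o=get_obs();f=R(p[2]-a).T@o["wrist_force"][:2]
    print("%.2f t %.1f gateF"%(a,o["time_s"]),f.round(1),o["wrist_force"][2].round(1),"M",o["ft_torque"][2].round(2),"err",((o["position"]-yel(a))*1e3).round(1),"w %.4f g %.0f"%(o["gripper_width"],o["grip_force"]))
    if abs(f).max()>45 or o["gripper_width"]<.02: print("STOP");break
bot.dwell(.5);st()
import cv2
A=vision.read_camera("scene")["frame"][120:360,150:470,::-1];B=vision.read_camera("top")["frame"][40:280,160:420,::-1]
cv2.imwrite("pics/open.png",cv2.resize(np.hstack([A,B]),None,fx=1.37,fy=1.37))
```

```text
0.12 t 12.4 gateF [3.1 4.2] 5.2 M -0.13 err [0.8 0.7 0.7] w 0.0274 g 94
0.20 t 12.8 gateF [3.  4.1] 5.8 M -0.11 err [0.8 0.7 0.8] w 0.0275 g 95
0.28 t 13.1 gateF [2.9 5. ] 5.9 M -0.13 err [0.9 0.6 0.7] w 0.0273 g 95
0.36 t 13.3 gateF [2.7 5. ] 5.3 M -0.16 err [0.9 0.7 0.7] w 0.0270 g 95
0.44 t 13.7 gateF [3.7 5.5] 4.8 M -0.15 err [0.9 0.7 0.7] w 0.0275 g 95
0.52 t 13.9 gateF [1.8 5.1] 5.4 M -0.23 err [0.8 0.7 0.7] w 0.0273 g 96
0.60 t 14.2 gateF [0.7 6.9] 7.5 M -0.65 err [0.2 1.3 0.7] w 0.0279 g 96
0.68 t 14.6 gateF [3.8 6.8] 5.8 M -0.11 err [1.  0.6 0.7] w 0.0275 g 96
0.76 t 14.8 gateF [4.  6.8] 5.4 M -0.07 err [1.1 0.6 0.7] w 0.0273 g 96
0.84 t 15.2 gateF [2.  7.4] 6.7 M -0.4 err [0.8 1.  0.7] w 0.0272 g 96
0.92 t 15.4 gateF [4.4 8.1] 6.1 M -0.14 err [1.2 0.6 0.7] w 0.0272 g 97
1.00 t 15.8 gateF [4.3 7.6] 4.8 M -0.14 err [1.2 0.6 0.7] w 0.0274 g 97
1.08 t 16.1 gateF [3.7 8.7] 4.7 M -0.18 err [1.3 0.6 0.7] w 0.0270 g 97
1.16 t 16.4 gateF [3.7 9.1] 6.0 M -0.15 err [1.3 0.5 0.7] w 0.0276 g 97
1.24 t 16.6 gateF [3.9 8.2] 6.8 M -0.15 err [1.4 0.5 0.7] w 0.0278 g 97
1.32 t 16.9 gateF [ 3.5 10. ] 5.7 M -0.06 err [1.4 0.4 0.7] w 0.0275 g 97
1.38 t 17.2 gateF [ 3.1 10.1] 5.8 M -0.07 err [1.4 0.4 0.7] w 0.0270 g 97
t 17.72 pos [0.5052 0.2276 0.2387] F_station [ 9.9 -0.5] 5.8 w 0.0275 g 97.3
```

View pics/open.png

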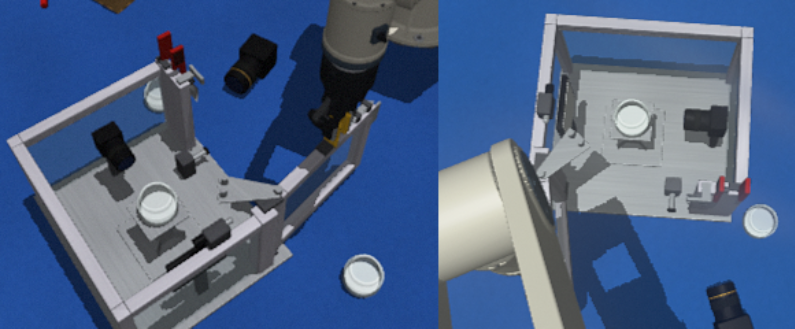

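The picture shows the gate wide open, with its free end near (375,105), and the fingers still holding the yellow grip near (340,125). The jars and camera haven't moved, and the forces are steady.

```bash
python3 -c "
from h import *
st();print(hand_in())"
```

```text
t 17.82 pos [0.5052 0.2276 0.2387] F_station [ 9.8 -1.5] 5.9 w 0.0271 g 97.3
the job is handed in; nothing more can be done
None
```

Job handed in at about 18 s: the red catch was squeezed and released, and the gate is held wide open and still at about 1.38 rad (commanded) by the squeezed yellow grip, with the jars and camera undisturbed; the hand-in returned no verdict.

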